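# Close the capsule lever and start the espresso

### The job

Start an espresso on the coffee machine without gripping or lifting anything: push the raised lever on top fully down with the fingertips, then gently press the orange key at least halfway in, let it spring back and take the hand clear. Do not press the blue or the white key, and leave the espresso cup under the spout, the mug and the sugar jar where they stand.

Things in the scene. Friction and masses are not known exactly. Their poses are not given: they have to be found in the camera images.
- machine: fixed cream capsule coffee machine, 370 x 270 mm, top deck 225 mm above the table. Origin on the table, z up, own +x to its front (spout, drip tray). On the deck: the closing lever on the +y half; on the -y half (y = -58 mm) a row of three coloured keys, 50 mm apart along x, in varying order. With the lever down nothing on it rises over 260 mm
- lever (a joint): closing lever: steel bar, black flat paddle (100 x 36 x 20 mm) at its front end. Value: rad above level, 0 = fully down at its stop, larger = raised (limit 0.6; starts at 0.25 to 0.42). Level axle along the machine's y at (-90, 35, 244) mm in the machine's frame. Stiff, stays where left; needs 2 to 4 N down on the paddle
- lever_pad (a point): centre of the upper face of the lever's black paddle, 180 mm along the lever from the axle and 10 mm above its centre line; with the lever down it is at (90, 35, 254) mm in the machine's frame. The upper face runs 50 mm forward and back of it and 18 mm to each side
- key_orange (a joint): orange push key, a round cap 32 mm across in a dark steel collar 48 mm across and 12 mm high. Joint value: how far the cap is pressed down, 0 m released to 0.008 m fully down; its spring needs about 1.5 N to start, 3.3 N at half travel and 5 N fully down, and lifts the cap again when let go
- key_orange_top (a point): centre of the top face of the orange key's cap (sinks with it); released it stands 12 mm above its collar, about 253 mm above the table
- key_blue (a joint): blue push key, a round cap 32 mm across in a dark steel collar 48 mm across and 12 mm high. Joint value: how far the cap is pressed down, 0 m released to 0.008 m fully down; its spring needs about 1.5 N to start, 3.3 N at half travel and 5 N fully down, and lifts the cap again when let go
- key_blue_top (a point): centre of the top face of the blue key's cap (sinks with it); released it stands 12 mm above its collar, about 253 mm above the table
- key_white (a joint): white push key, a round cap 32 mm across in a dark steel collar 48 mm across and 12 mm high. Joint value: how far the cap is pressed down, 0 m released to 0.008 m fully down; its spring needs about 1.5 N to start, 3.3 N at half travel and 5 N fully down, and lifts the cap again when let go
- key_white_top (a point): centre of the top face of the white key's cap (sinks with it); released it stands 12 mm above its collar, about 253 mm above the table
- key_orange_base: dark steel collar of the orange key with the key in it; origin: centre of the collar's underside, on the aluminium key strip 229 mm above the table
- tray_cup: loose small white espresso cup, 62 mm across, 56 mm high, standing upright on the machine's drip tray under the spout; origin: centre of its underside, z up
- mug: loose blue mug, 80 mm across, 90 mm high, with a handle, upright on the counter beside the machine; origin: centre of its underside, z up
- sugar_jar: loose amber sugar jar with a steel cap, 72 mm across, 110 mm high, upright on the counter on the machine's other side; origin: centre of its underside, z up
There are look-alikes about, which are no part of the job. Leave any red look-alike of the tray_cup alone. Leave any green look-alike of the mug alone.

How it is judged:
By the outcome, as a careful person would: the job done as asked, in the order asked, and still so for the second after the job is handed in, with the robot touching nothing.
It also fails if it takes over 42 s, if anything falls off the work surface, if the arm or the gripper's body presses on something with over 40 N, if the wrist force passes 120 N, or if a joint passes its speed limit or range.

### The arm

A 7-joint arm with a two-finger parallel gripper is mounted at the origin on the work surface. World frame = base frame: x ahead of the robot, y to its left, z up, the work surface at z = 0. Lengths are in m, angles in rad, forces in N, time in s.
With the tool pointing down it reaches from about 0.425 to 0.925 m from the base axis. Payload 6.8 kg.
Tool frame: the origin (TCP) lies on the centre line of the jaws, within the pads' length; the fingertips stand 17 mm ahead of it and the grasp point (between the pads) lies 2 mm behind it; z points along the fingers, y is the direction in which the jaws open and shut (so a half turn about z gives the same grasp; the last joint's range is limited). The gripper opens to 88 mm and grips with 3 to 60 N. Pads are 20 mm wide; open, the fingers measure 115 mm over their backs; the gripper's body (75 mm by 178 mm) begins 61 mm behind the grasp point.
Start: joints at [1.104, 0.477, 0.022, 1.555, -0.011, 1.109, -0.083], TCP at [0.237, -0.632, 0.24] pointing down, gripper open.
Joint ranges: [-2.96, 2.96], [-0.34, 2.1], [-1.41, 1.46], [0.24, 2.44], [-1.37, 4.51], [0.17, 1.92], [-2.96, 2.96]. Speed limits (rad/s): [2.39, 2.39, 3.14, 3.14, 3.14, 3.14, 3.14].

### API

Orientations are given as a 3x3 rotation matrix whose columns are the frame's x, y, z axes.
In Python, from rig import arm, read_camera, camera_info gives the robot as it stands.
- The arm moves only by the tool arm_command, never from a script. Its argument "rows" is text: rows parted by semicolons, each of 7 numbers parted by spaces: the closure, from -1 (fully open) to 1 (shut), so that 0 is half open, then the shift along the tool's x, y, z in cm, then the turn, a rotation vector about the tool's x, y, z in rad. In form: hand tx ty tz ax ay az; .... A call has 1 to 8 rows; each row is the pose to reach, as a shift and turn from the pose commanded when the call began, along the tool's axes at that moment; what a row does not reach only later rows make up. A row lasts 1/10 s, in which the tool goes at most 50 mm and 8.59 degrees, less where a joint would pass 70% of its speed; a pose out of reach is approached as far as the arm can. A call with a gripper value outside its range is refused whole. The fingers move at their own pace and stop on an object; "newtons" is the grip in N (left out, the last holds). Time passes only in rows, so rows that repeat a pose let the fingers close. It gives the time, the measured TCP pose, the force and the opening at its end, in the units of the state.
- arm.read_state(): the state, without advancing time (a new reading comes with each control period).
- read_camera(name): name is "scene" or "top" or "wrist"; returns the picture (400x640x3 uint8, blue, green, red); there is no depth.
- camera_info(name): a dict with "K" (3x3 intrinsics, pixels), "view" (4x4, takes a point from world to camera coordinates). Camera axes: x right, y up, looking along -z (the intrinsics and any distortion apply to the point x, -y, -z); pixel columns grow to the right and rows downward; lengths in m; the calibration is good to about 2 mm. A picture is of the moment at which its call begins: read the wrist's pose just before it. camera_info takes no time and is no camera call; for the wrist camera it gives the pose at the moment of the call.
- arm.job_done(): hands the job in, once; it reports no verdict.
The state is a dict: "time": time; "joint_positions": joint angles; "joint_velocities": joint speeds; "joint_torque": joint torques, N m; "ee_pos": TCP position; "eef_rot": TCP orientation; "ft_force": force on the tool from outside, world axes, zero at the start; "wrist_torque": the same for the moment, N m; "grip_width": finger opening in m.
Only numpy, scipy, OpenCV 4.12 (cv2) and the standard library are available. Lean on these libraries where they do the work, as an engineer would, in place of code of your own. Each camera call takes 0.05 s, during which the arm holds its last target.

## Working session

There is one attempt and no reset: what is moved stays moved. The work goes in short steps, Python scripts to look and compute and a tool call to move; the robot and the scene stay as the last step left them, time stands still between calls to the robot, and variables do not carry over. Pictures are saved under pics/ and viewed, and the job is handed in when it is done.

Besides the shell and the picture viewer there is one more tool, called after "Emit:" by a JSON object that holds its "method" and its "body". arm_command: Moves the arm, as the interface text tells. Its arguments: {"type":"object","properties":{"rows":{"type":"string"},"newtons":{"type":"number"}},"required":["rows"]}

```bash
ls; mkdir -p pics
python3 - <<'E'
from rig import arm, read_camera, camera_info
import cv2, numpy as np
np.set_printoptions(precision=4,suppress=True)
s=arm.read_state();print(s)
for n in("scene","top"):
    cv2.imwrite(f"pics/{n}0.png",read_camera(n)); c=camera_info(n); print(n,c)
E
```

```text
pics
{'time': 0.0, 'joint_positions': array([ 1.1039,  0.4778,  0.0224,  1.5564, -0.0115,  1.1093, -0.0831]), 'joint_velocities': array([-0.0001, -0.0006, -0.0008, -0.0006,  0.0009, -0.0008, -0.0011]), 'joint_torque': array([  0.0006, -58.2855,   1.5357, -27.2602,  -0.0541,   0.017 ,
         0.0002]), 'ee_pos': array([ 0.2368, -0.6315,  0.2387]), 'eef_rot': array([[ 0.9363,  0.3512, -0.0008],
       [ 0.3512, -0.9363,  0.0016],
       [-0.0001, -0.0018, -1.    ]]), 'ft_force': array([ 0.1487, -0.2742,  0.2951]), 'wrist_torque': array([-0.0094, -0.0305, -0.042 ]), 'grip_width': 0.0878325225636213}
scene {'K': array([[397.2169,   0.    , 316.5792],
       [  0.    , 397.2169, 190.3163],
       [  0.    ,   0.    ,   1.    ]]), 'view': array([[-0.7173,  0.6966,  0.0145,  0.4131],
       [-0.3936, -0.4224,  0.8165,  0.168 ],
       [ 0.5749,  0.58  ,  0.5771, -1.6063],
       [ 0.    ,  0.    ,  0.    ,  1.    ]])}
top {'K': array([[437.0366,   0.    , 325.192 ],
       [  0.    , 437.0366, 203.6602],
       [  0.    ,   0.    ,   1.    ]]), 'view': array([[ 0.0176, -0.9997,  0.0171,  0.04  ],
       [ 0.9802,  0.0206,  0.1971, -0.6674],
       [-0.1974,  0.0133,  0.9802, -1.2538],
       [ 0.    ,  0.    ,  0.    ,  1.    ]])}
```

View pics/scene0.png

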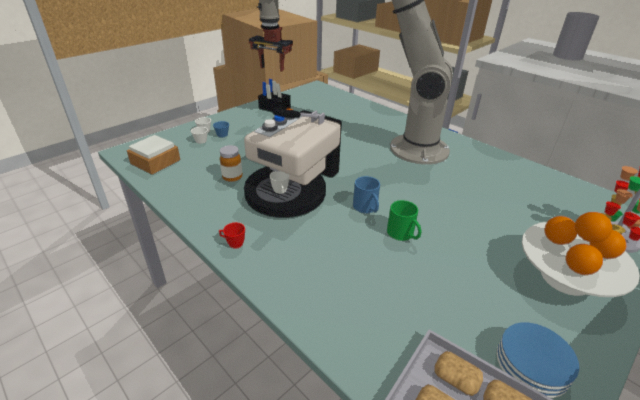

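View pics/top0.png

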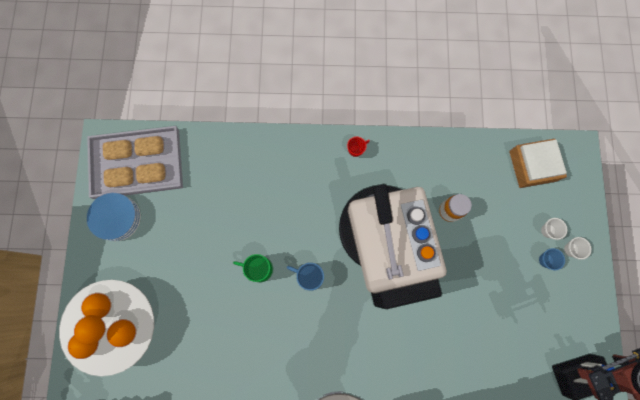

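The top view shows the machine near (400,240), with its front facing away from the robot. The keys are white (417,214), blue (423,234) and orange (427,253), and the black paddle is near (383,206). Next I'll measure their positions.

```bash
cat > h.py <<'E'
from rig import arm, read_camera, camera_info
import cv2, numpy as np
np.set_printoptions(precision=4,suppress=True)
def ray(c,u,v):
    K=c["K"];V=np.array(c["view"]);R=V[:3,:3];t=V[:3,3]
    d=np.linalg.inv(K)@[u,v,1]; d=np.array([d[0],-d[1],-d[2]])
    return -R.T@t, R.T@d
def onz(c,u,v,z):
    o,d=ray(c,u,v); return o+d*(z-o[2])/d[2]
def proj(c,p):
    V=c["view"];q=V[:3,:3]@p+V[:3,3]; q=c["K"]@[q[0],-q[1],-q[2]]; return q[:2]/q[2]
def blobs(img,box,lo,hi,amin=20):
    x0,y0,x1,y1=box; h=cv2.cvtColor(img[y0:y1,x0:x1],cv2.COLOR_BGR2HSV)
    m=cv2.inRange(h,np.array(lo),np.array(hi))
    n,l,s,c=cv2.connectedComponentsWithStats(m)
    return sorted([(int(s[i][4]),c[i]+[x0,y0],s[i][:4]+[x0,y0,0,0]) for i in range(1,n) if s[i][4]>=amin],key=lambda b:-b[0])
E
python3 - <<'E'
from h import *
im=cv2.imread("pics/top0.png");c=camera_info("top")
cv2.imwrite("pics/topz.png",cv2.resize(im[170:320,330:490],None,fx=5,fy=5,interpolation=cv2.INTER_CUBIC)[:, :800][:600+150])
for n,lo,hi in(("or",(5,150,100),(20,255,255)),("bl",(100,150,80),(125,255,255))):
    for a,p,b in blobs(im,(400,195,442,270),lo,hi): print(n,a,p,b,onz(c,*p,.252))
sc=cv2.imread("pics/scene0.png")
cv2.imwrite("pics/scz.png",cv2.resize(sc[90:220,220:360],None,fx=4,fy=4,interpolation=cv2.INTER_CUBIC))
E
```

```text
or 135 [426.9333 252.2   ] [421 246  13  13] [ 0.5087 -0.2052  0.252 ]
bl 129 [421.814  233.2016] [416 227  13  13] [ 0.5571 -0.1934  0.252 ]
```

```bash
python3 -c "
import cv2;a=cv2.imread('pics/topz.png');print(a.shape);cv2.imwrite('pics/topz1.png',a[:600])"
```

```text
(750, 800, 3)
```

View pics/topz1.png

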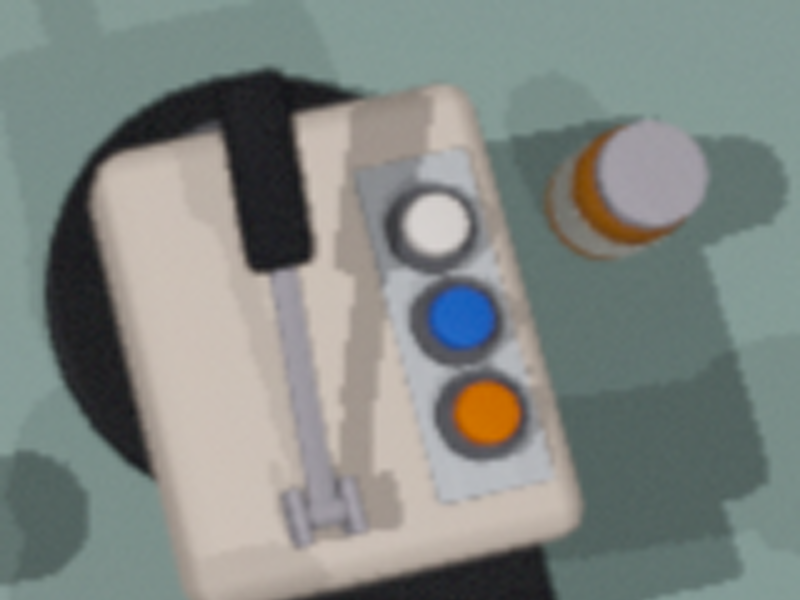

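View pics/scz.png

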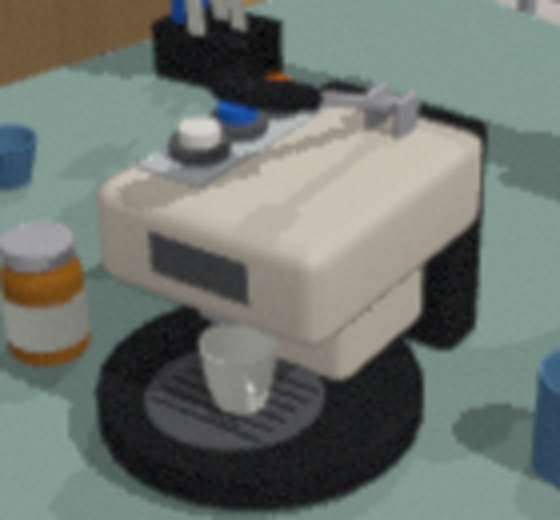

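Run:
```python
from h import *
from scipy.optimize import least_squares
c=camera_info("top");cs=camera_info("scene")
z=lambda u,v:(330+u/5-.4,170+v/5-.4)
O=np.array([.5087,-.2052]);B=np.array([.5571,-.1934]);W=onz(c,*z(437,224),.252)[:2]
print("W",W); d=W-O; yaw=np.arctan2(d[1],d[0]);print("yaw keys",np.degrees(yaw),np.linalg.norm(d))
ax=onz(c,*z(323,507),.25)[:2]; print("axle",ax)
# paddle top-face corners (zoomed): rear L/R, front L/R
obs={'rL':((252,270),(130,18)),'rR':((312,262),(130,-18)),'fL':((218,84),(230,18)),'fR':((283,76),(230,-18))}
def model(p,uv):
    x,y,yaw,th=p; a,b=uv
    lx=-.09+a/1000*np.cos(th)-.01*np.sin(th); lz=.244+a/1000*np.sin(th)+.01*np.cos(th); ly=.035+b/1000
    return np.array([x+np.cos(yaw)*lx-np.sin(yaw)*ly,y+np.sin(yaw)*lx+np.cos(yaw)*ly,lz])
def toworld(p,l): 
    x,y,yaw,_=p;return np.array([x+np.cos(yaw)*l[0]-np.sin(yaw)*l[1],y+np.sin(yaw)*l[0]+np.cos(yaw)*l[1],l[2]])
oc=proj(c,np.array([*O,.252]));bc=proj(c,np.array([*B,.252]));wc=z(437,224)
def res(q):
    p=q[:4];k=q[4];r=[]
    for i,t in enumerate((oc,bc,wc)): r+=list(proj(c,toworld(p,(k+.05*i,-.058,.253)))-t)
    r+=list(proj(c,toworld(p,(-.09,.035,.25)))-z(323,507))
    for o,uv in obs.values(): r+=list(proj(c,model(p,uv))-z(*o))
    return r
f=least_squares(res,[.58,-.12,yaw,.3,-.05]);print(f.x,np.degrees(f.x[2]));print(np.array(f.fun).round(2))
p=f.x[:4]
print("pad now",model(p,(180,0)),"pad down",toworld(p,(.09,.035,.254)),"front end",model(p,(230,0)))
print("orange",toworld(p,(f.x[4],-.058,.253)))
print("pad in scene",(proj(cs,model(p,(230,0)))-[220,90])*4,(proj(cs,model(p,(130,0)))-[220,90])*4)
```

```text
W [ 0.6057 -0.1822]
yaw keys 13.318591981509343 0.09971740448020808
axle [ 0.46   -0.1216]
[ 0.5557 -0.1337  0.2407  0.4292 -0.0629] 13.789265648802832
[ 0.03  0.08 -0.02 -0.   -0.31  0.   -0.16  0.04 -0.8   1.88  1.46  0.29
 -0.91 -0.36  0.69 -1.94]
pad now [ 0.6149 -0.0831  0.328 ] pad down [ 0.6348 -0.0783  0.254 ] front end [ 0.659  -0.0723  0.3488]
orange [ 0.5084 -0.205   0.253 ]
pad in scene [230.2228  68.075 ] [307.541   79.6011]
```

Emit:
{"method": "arm_command", "body": {"rows": "1 0 0 -5 0 0 0; 1 0 0 -10 0 0 0; 1 0 0 -15 0 0 0; 1 0 0 -20 0 0 0; 1 4 -2.7 -20 0 0 0; 1 8 -5.4 -20 0 0 0; 1 12 -8.1 -20 0 0 0; 1 12 -8.1 -20 0 0 0", "newtons": 10}}

```text
time: 0.9
ee_pos: [0.3269, -0.508, 0.4401]
eef_rot: [[0.932, 0.362, 0.003], [0.362, -0.932, 0.002], [0.004, -0.001, -1.0]]
ft_force: [-0.2, -1.0, 0.3]
grip_width: 0.0269
```

Emit:
{"method": "arm_command", "body": {"rows": "1 4 -2.8 0 0 0 0; 1 8 -5.6 0 0 0 0; 1 12 -8.4 0 0 0 0; 1 16 -11.2 0 0 0 0; 1 20 -14 0 0 0 0; 1 24 -16.8 0 0 0 0; 1 28 -19.5 0 0 0 0; 1 28 -19.5 0 0 0 0"}}

```text
time: 1.7
ee_pos: [0.5181, -0.2258, 0.4391]
eef_rot: [[0.932, 0.362, 0.001], [0.362, -0.932, 0.004], [0.002, -0.003, -1.0]]
ft_force: [0.5, -0.6, -0.3]
grip_width: 0.0005
```

Run:
```python
from h import *
s=arm.read_state();print(s["ee_pos"],s["grip_width"],s["joint_positions"]);c=camera_info("wrist");print(c)
cv2.imwrite("pics/w1.png",read_camera("wrist"))
cv2.imwrite("pics/s1.png",read_camera("scene"))
```

```text
[ 0.5181 -0.2258  0.4391] 0.00046781544046616946 [ 0.5141  0.188  -0.2535  1.5164  0.0436  1.4435 -0.9409]
{'K': array([[357.0372,   0.    , 318.3564],
       [  0.    , 357.0372, 194.2414],
       [  0.    ,   0.    ,   1.    ]]), 'view': array([[ 0.3636, -0.9315, -0.003 , -0.3968],
       [ 0.888 ,  0.3476, -0.3009, -0.285 ],
       [ 0.2814,  0.1068,  0.9536, -0.7044],
       [ 0.    ,  0.    ,  0.    ,  1.    ]])}
```

View pics/w1.png

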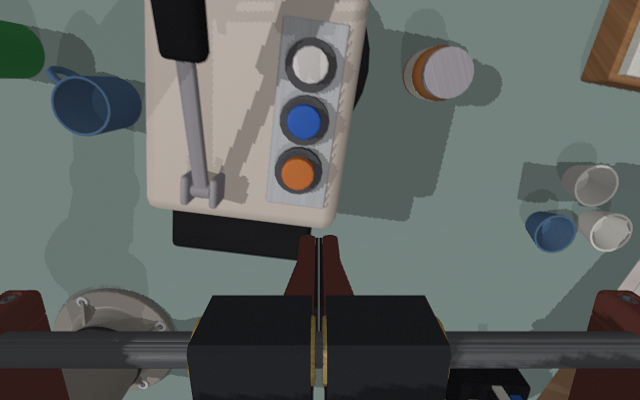

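View pics/s1.png

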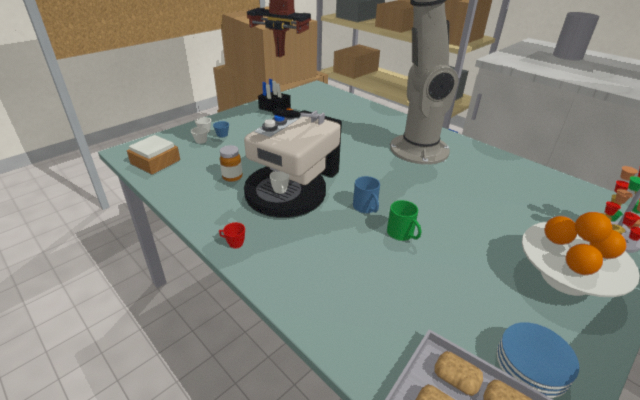

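The wrist view shows the three keys at white (310,64), blue (303,121) and orange (297,174). The paddle's rear end is near (183,58) and the clevis near (202,188). I'll cross-check these against the top view.

```bash
cat >> h.py <<'E'
def tri(*cu):
    A=np.zeros((3,3));b=np.zeros(3)
    for c,u in cu:
        o,d=ray(c,*u);d/=np.linalg.norm(d);M=np.eye(3)-np.outer(d,d);A+=M;b+=M@o
    return np.linalg.solve(A,b)
E
python3 - <<'E'
from h import *
im=cv2.imread("pics/w1.png");c=camera_info("wrist");t=camera_info("top")
for n,lo,hi in(("or",(5,130,90),(20,255,255)),("bl",(100,150,80),(125,255,255))):
    for a,p,b in blobs(im,(270,90,335,205),lo,hi): 
        q=(426.93,252.2) if n=="or" else (421.81,233.2)
        print(n,a,p,b,onz(c,*p,.253),tri((c,p),(t,q)))
print("white",onz(c,311,64,.253),"clevis",onz(c,202,190,.25))
cv2.imwrite("pics/w1z.png",cv2.resize(im[0:110,130:270],None,fx=5,fy=5,interpolation=cv2.INTER_CUBIC))
E
```

```text
or 865 [297.3699 172.978 ] [281 157  33  33] [ 0.507  -0.2133  0.253 ] [ 0.5073 -0.2102  0.2459]
bl 919 [303.5473 121.3439] [287 104  34  35] [ 0.5548 -0.2021  0.253 ] [ 0.556  -0.1992  0.2399]
white [ 0.6035 -0.1913  0.253 ] clevis [ 0.4568 -0.1319  0.25  ]
```

View pics/w1z.png

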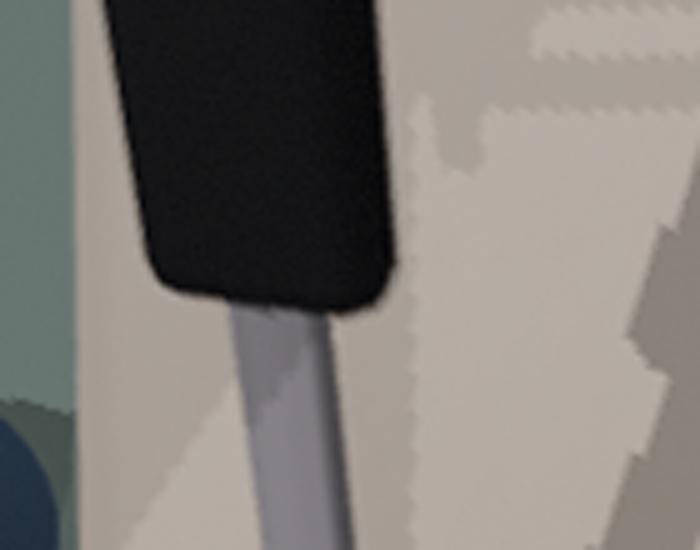

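Run:
```python
from h import *
c=camera_info("wrist");t=camera_info("top");s=camera_info("scene")
st=arm.read_state();print(st["ee_pos"],st["joint_velocities"]);print(c["view"])
print(c.keys())
print("jar wrist",onz(c,447,72,.11),"top",onz(t,330+652/5-.4,170+174/5-.4,.11))
print("scene white",onz(s,220+199/4-.4,90+130/4-.4,.253),onz(s,220+199/4-.4,90+122/4-.4,.253))
print("scene jar",onz(s,220+37/4-.4,90+237/4-.4,.11))
W=np.array([.6057,-.1822,.253]);W2=np.array([.6035,-.1913,.253])
for w in(W,W2):print((proj(s,w)+.4-[220,90])*4)
# fingertip in wrist view
p=st["ee_pos"]+st["eef_rot"]@[0,0,.017];print("tip px",proj(c,p),"top px of tip",proj(t,p))
im=read_camera("top");cv2.imwrite("pics/t2.png",im);cv2.imwrite("pics/t2z.png",cv2.resize(im[170:320,350:510],None,fx=4,fy=4,interpolation=cv2.INTER_CUBIC))
cv2.imwrite("pics/w2.png",read_camera("wrist"))
```

```text
[ 0.515  -0.2325  0.4391] [ 0.0343 -0.0062  0.0468  0.0043  0.0078  0.0026  0.0044]
[[ 0.3551 -0.9348 -0.0004 -0.3994]
 [ 0.8907  0.3384 -0.3036 -0.2822]
 [ 0.284   0.1074  0.9528 -0.7036]
 [ 0.      0.      0.      1.    ]]
dict_keys(['K', 'view'])
jar wrist [ 0.6598 -0.3497  0.11  ] top [ 0.6637 -0.3419  0.11  ]
scene white [ 0.6116 -0.1751  0.253 ] [ 0.6028 -0.1861  0.253 ]
scene jar [ 0.6632 -0.3439  0.11  ]
[199.2167 124.7442]
[194.0462 120.1186]
tip px [319.5391 254.4575] top px of tip [458.7204 242.6309]
```

View pics/t2z.png

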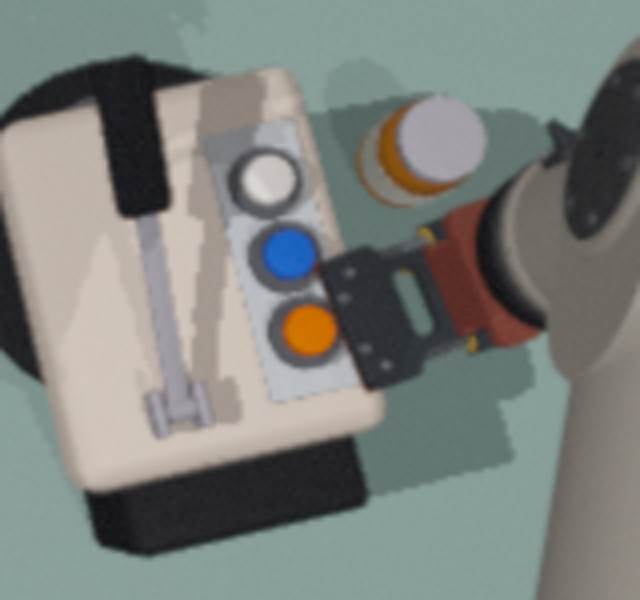

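The arm was still settling between that picture and its pose reading, so I'll pair the picture with the pose recorded just before it.

Run:
```python
from h import *
t=camera_info("top")
c=camera_info("wrist");print(arm.read_state()["ee_pos"]);im=read_camera("wrist");cv2.imwrite("pics/w3.png",im);print(arm.read_state()["ee_pos"])
for n,lo,hi in(("or",(5,130,90),(20,255,255)),("bl",(100,150,80),(125,255,255))):
    for a,p,b in blobs(im,(260,70,345,215),lo,hi)[:1]: 
        q=(426.93,252.2) if n=="or" else (421.81,233.2)
        print(n,a,p,b,onz(c,*p,.253),tri((c,p),(t,q)))
cv2.imwrite("pics/w3z.png",cv2.resize(im[0:110,130:270],None,fx=5,fy=5,interpolation=cv2.INTER_CUBIC))
```

```text
[ 0.5139 -0.2348  0.4393]
[ 0.5137 -0.2351  0.4395]
or 875 [288.8331 164.8549] [273 148  33  34] [ 0.5106 -0.2055  0.253 ] [ 0.5093 -0.2058  0.2485]
bl 940 [293.8213 112.3787] [277  95  34  36] [ 0.5583 -0.1938  0.253 ] [ 0.5577 -0.1939  0.2493]
```

View pics/w3z.png

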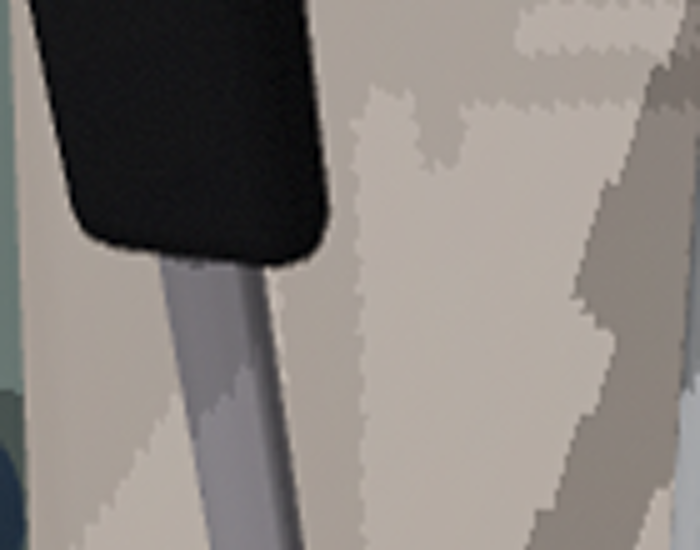

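Now the two views agree: orange is at about (0.509, -0.2055). Next I'll move over the paddle and align with the machine.

Emit:
{"method": "arm_command", "body": {"rows": "1 4 -2.5 0 0 0 0.03; 1 8 -5 0 0 0 0.06; 1 12 -7.6 0 0 0 0.09; 1 15 -9.5 0 0 0 0.12; 1 16.4 -10.4 0 0 0 0.12; 1 16.4 -10.4 0 0 0 0.12; 1 16.4 -10.4 0 0 0 0.12; 1 16.4 -10.4 0 0 0 0.12"}}

```text
time: 2.75
ee_pos: [0.6308, -0.0812, 0.44]
eef_rot: [[0.972, 0.233, 0.0], [0.233, -0.972, -0.001], [-0.0, 0.001, -1.0]]
ft_force: [0.5, -1.3, 0.5]
grip_width: 0.0006
```

Run:
```python
from h import *
cv2.imwrite("pics/w4.png",read_camera("wrist"));s=arm.read_state();print(s["ee_pos"],s["eef_rot"],s["ft_force"]);c=camera_info("wrist")
p=s["ee_pos"]+s["eef_rot"]@[0,0,.017];print(proj(c,p))
for z in (.33,.254):print(z,proj(c,np.array([p[0],p[1],z])))
im=read_camera("scene");cv2.imwrite("pics/s4.png",cv2.resize(im[20:200,200:360],None,fx=3.3,fy=3.3))
```

```text
[ 0.6309 -0.0809  0.4401] [[ 0.9724  0.2331  0.0003]
 [ 0.2331 -0.9724 -0.0012]
 [-0.      0.0013 -1.    ]] [ 0.7813 -0.6003  0.1156]
[319.4164 254.2895]
0.33 [318.9043 197.0532]
0.254 [318.6836 172.3848]
```

View pics/w4.png

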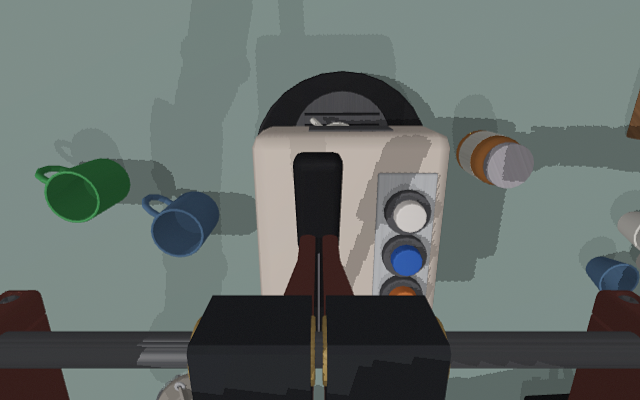

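View pics/s4.png

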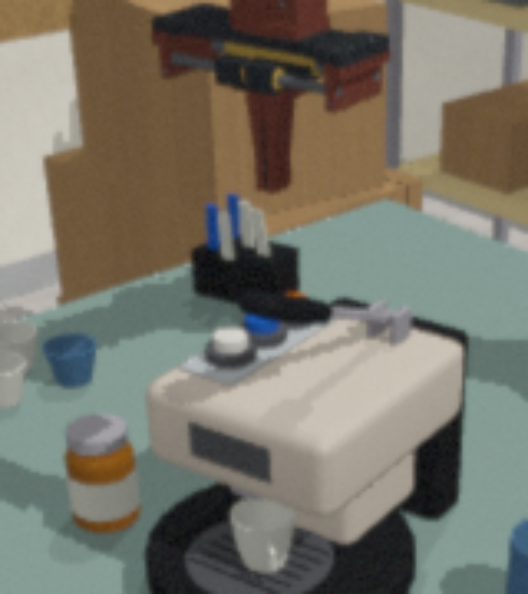

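The wrist view shows the paddle straight under the fingertips: it spans x 293–343, its front end is at y 152, and contact is expected near (319,197). I'll descend now.

Emit:
{"method": "arm_command", "body": {"rows": "1 0 0 3 0 0 0; 1 0 0 6 0 0 0; 1 0 0 7 0 0 0; 1 0 0 8 0 0 0; 1 0 0 9 0 0 0; 1 0 0 10 0 0 0; 1 0 0 10.5 0 0 0; 1 0 0 11 0 0 0"}}

```text
time: 3.65
ee_pos: [0.6321, -0.0781, 0.33]
eef_rot: [[0.972, 0.237, 0.001], [0.237, -0.972, 0.0], [0.001, 0.0, -1.0]]
ft_force: [0.6, -0.8, 2.7]
grip_width: 0.0005
```

In contact at about 2.7 N.

Emit:
{"method": "arm_command", "body": {"rows": "1 0 0 0.7 0 0 0; 1 0 0 1.4 0 0 0; 1 0 0 2.1 0 0 0; 1 0 0 2.8 0 0 0; 1 0 0 3.5 0 0 0; 1 0 0 4.2 0 0 0; 1 0 0 4.7 0 0 0; 1 0 0 5.0 0 0 0"}}

```text
time: 4.45
ee_pos: [0.6315, -0.0782, 0.2789]
eef_rot: [[0.972, 0.237, -0.001], [0.237, -0.972, 0.0], [-0.001, -0.0, -1.0]]
ft_force: [1.2, -0.0, 2.4]
grip_width: 0.0006
```

Emit:
{"method": "arm_command", "body": {"rows": "1 0 0 0.3 0 0 0; 1 0 0 0.6 0 0 0; 1 0 0 0.8 0 0 0; 1 0 0 0.9 0 0 0; 1 0 0 0.9 0 0 0"}}

```text
time: 4.95
ee_pos: [0.6317, -0.0782, 0.2714]
eef_rot: [[0.972, 0.236, 0.0], [0.236, -0.972, -0.0], [0.0, 0.0, -1.0]]
ft_force: [0.1, 0.1, 4.6]
grip_width: 0.0005
```

Emit:
{"method": "arm_command", "body": {"rows": "1 0 0 0.1 0 0 0; 1 0 0 0.2 0 0 0; 1 0 0 0.3 0 0 0; 1 0 0 0.3 0 0 0; 1 0 0 0.3 0 0 0"}}

```text
time: 5.45
ee_pos: [0.6318, -0.0782, 0.2712]
eef_rot: [[0.972, 0.236, 0.002], [0.236, -0.972, -0.001], [0.002, 0.001, -1.0]]
ft_force: [-7.2, 1.1, 19.2]
grip_width: 0.0004
```

It's solidly on the stop: z hasn't changed and the force rose to 19 N. I'll lift off and move above the orange key.

Emit:
{"method": "arm_command", "body": {"rows": "1 0 0 -2 0 0 0; 1 0 0 -5 0 0 0; 1 0 0 -8 0 0 0; 1 -4 2.5 -8 0 0 0; 1 -8 5.1 -8 0 0 0; 1 -12 7.6 -8 0 0 0; 1 -14.9 9.5 -8 0 0 0; 1 -14.9 9.5 -8 0 0 0"}}

```text
time: 6.25
ee_pos: [0.5051, -0.211, 0.3474]
eef_rot: [[0.974, 0.228, -0.003], [0.228, -0.974, -0.002], [-0.004, 0.002, -1.0]]
ft_force: [1.0, -0.4, 0.2]
grip_width: 0.0002
```

Emit:
{"method": "arm_command", "body": {"rows": "1 0 0 0 0 0 0; 1 0 0 0 0 0 0; 1 0 0 0 0 0 0; 1 0 0 0 0 0 0"}}

```text
time: 6.65
ee_pos: [0.51, -0.2046, 0.3474]
eef_rot: [[0.971, 0.239, -0.0], [0.239, -0.971, 0.0], [-0.0, -0.001, -1.0]]
ft_force: [0.7, 0.2, 0.3]
grip_width: 0.0006
```

Run:
```python
from h import *
c=camera_info("wrist");im=read_camera("wrist");cv2.imwrite("pics/w5.png",im);s=arm.read_state();print(s["time"],s["ee_pos"],s["eef_rot"],s["ft_force"])
p=s["ee_pos"]+s["eef_rot"]@[0,0,.017];print(proj(c,p),proj(c,np.array([p[0],p[1],.253])))
im=read_camera("scene");cv2.imwrite("pics/s5.png",cv2.resize(im[20:200,200:360],None,fx=3.3,fy=3.3))
im=read_camera("top");cv2.imwrite("pics/t5.png",cv2.resize(im[170:320,330:490],None,fx=4,fy=4))
```

```text
6.7 [ 0.5099 -0.2049  0.3474] [[ 0.9712  0.2381 -0.0003]
 [ 0.2381 -0.9712  0.0003]
 [-0.0002 -0.0004 -1.    ]] [-0.4956 -0.491  -0.5986]
[319.8632 254.5912] [319.4786 204.0768]
```

View pics/w5.png

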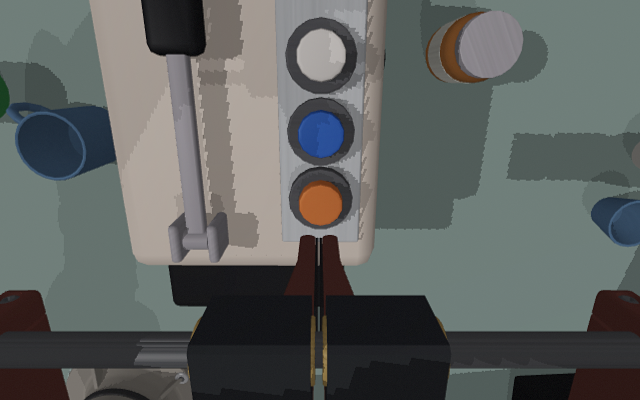

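View pics/s5.png

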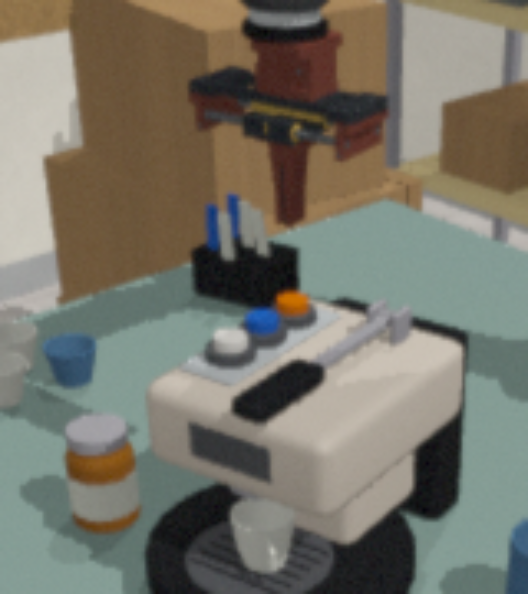

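View pics/t5.png

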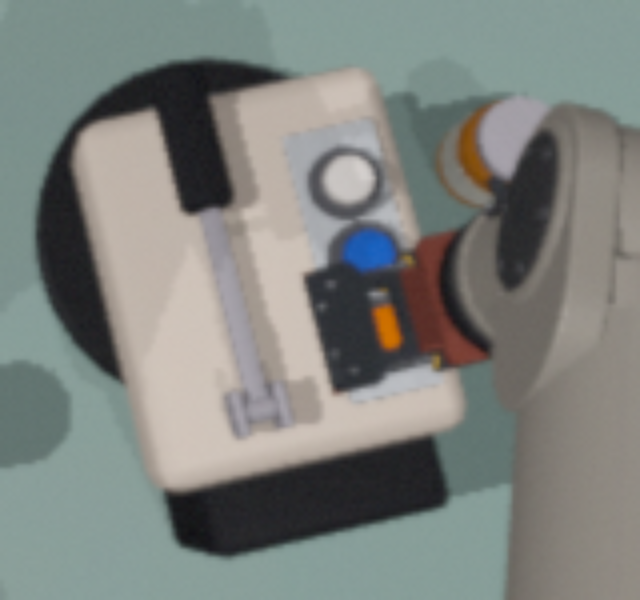

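The lever lies flat. The aim point (319.5,204) matches the orange cap centre at (321,203). I'll descend gently.

Emit:
{"method": "arm_command", "body": {"rows": "1 0 0 3 0 0 0; 1 0 0 5 0 0 0; 1 0 0 6 0 0 0; 1 0 0 6.7 0 0 0; 1 0 0 7.2 0 0 0; 1 0 0 7.4 0 0 0; 1 0 0 7.4 0 0 0"}}

```text
time: 7.5
ee_pos: [0.5097, -0.2058, 0.274]
eef_rot: [[0.972, 0.237, 0.001], [0.237, -0.972, -0.0], [0.001, 0.0, -1.0]]
ft_force: [-0.3, -0.1, 0.5]
grip_width: 0.0005
```

Emit:
{"method": "arm_command", "body": {"rows": "1 0 0 0.2 0 0 0; 1 0 0 0.4 0 0 0; 1 0 0 0.5 0 0 0; 1 0 0 0.6 0 0 0; 1 0 0 0.7 0 0 0; 1 0 0 0.7 0 0 0; 1 0 0 0.7 0 0 0"}}

```text
time: 8.2
ee_pos: [0.5097, -0.2058, 0.2669]
eef_rot: [[0.972, 0.236, 0.001], [0.236, -0.972, -0.0], [0.001, 0.0, -1.0]]
ft_force: [0.1, 0.2, 2.9]
grip_width: 0.0005
```

Emit:
{"method": "arm_command", "body": {"rows": "1 0 0 0.1 0 0 0; 1 0 0 0.2 0 0 0; 1 0 0 0.3 0 0 0; 1 0 0 0.35 0 0 0; 1 0 0 0.35 0 0 0; 1 0 0 0.35 0 0 0; 1 0 0 0.35 0 0 0"}}

```text
time: 8.9
ee_pos: [0.5097, -0.2058, 0.2634]
eef_rot: [[0.972, 0.237, 0.001], [0.237, -0.972, -0.0], [0.001, 0.0, -1.0]]
ft_force: [1.3, -0.4, 4.7]
grip_width: 0.0008
```

Run:
```python
from h import *
im=read_camera("wrist");cv2.imwrite("pics/w6.png",im);f=[]
for i in range(3):
    s=arm.read_state();f.append(s["ft_force"]);im=read_camera("scene")
print(s["ee_pos"],np.array(f))
cv2.imwrite("pics/s6.png",cv2.resize(im[60:150,240:360],None,fx=5,fy=5,interpolation=cv2.INTER_CUBIC))
```

```text
[ 0.5097 -0.2058  0.2633] [[ 1.7619 -1.0952  4.1176]
 [ 1.9674 -0.3999  4.5931]
 [ 1.9088 -1.0068  3.7286]]
```

View pics/s6.png

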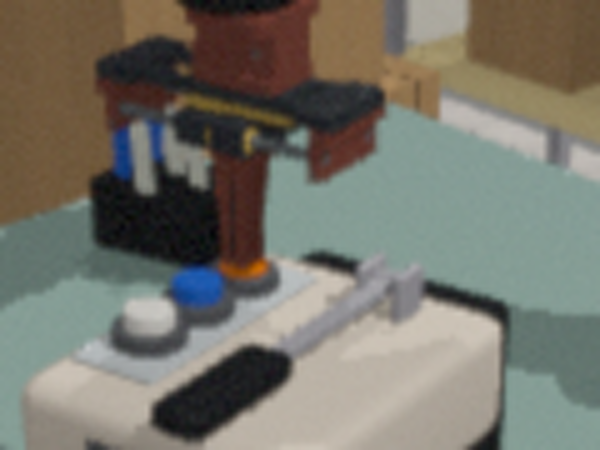

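View pics/w6.png

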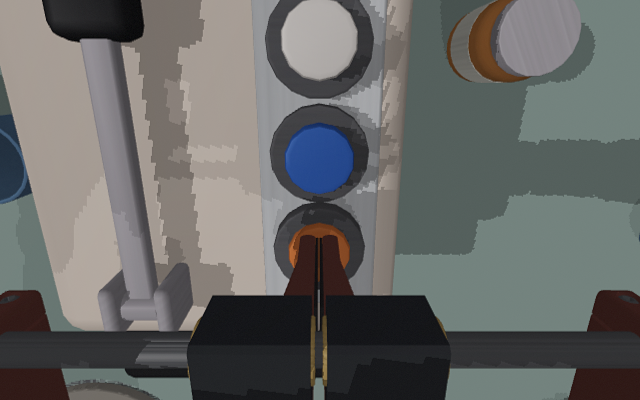

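The orange cap has sunk about 6.5 mm at around 4.2 N, so it's well past halfway. Blue and white are untouched. Now I'll lift off and clear the machine.

Emit:
{"method": "arm_command", "body": {"rows": "1 0 0 -0.8 0 0 0; 1 0 0 -2 0 0 0; 1 0 0 -5 0 0 0; 1 0 0 -9 0 0 0; 1 0 0 -13 0 0 0; 1 0 0 -16 0 0 0; 1 -3 3 -17 0 0 0; 1 -6 6 -17 0 0 0"}}

```text
time: 9.9
ee_pos: [0.4652, -0.2778, 0.4356]
eef_rot: [[0.971, 0.24, 0.002], [0.24, -0.971, -0.001], [0.002, 0.001, -1.0]]
ft_force: [0.3, -0.2, -0.5]
grip_width: 0.0005
```

Emit:
{"method": "arm_command", "body": {"rows": "1 -2 4 0 0 0 0; 1 -4 8 0 0 0 0; 1 -6 12 0 0 0 0; 1 -8 16 0 0 0 0; 1 -8 16 0 0 0 0; 1 -8 16 0 0 0 0; 1 -8 16 0 0 0 0; 1 -8 16 0 0 0 0"}}

```text
time: 10.7
ee_pos: [0.4262, -0.4508, 0.4335]
eef_rot: [[0.971, 0.239, 0.0], [0.239, -0.971, 0.001], [0.0, -0.001, -1.0]]
ft_force: [0.9, 0.2, 0.2]
grip_width: 0.0003
```

Run:
```python
from h import *
s=arm.read_state();print(s["time"],s["ee_pos"],s["ft_force"],abs(s["joint_velocities"]).max())
im=read_camera("scene");cv2.imwrite("pics/s7.png",cv2.resize(im[80:260,180:420],None,fx=3.2,fy=3.2,interpolation=cv2.INTER_CUBIC))
a=read_camera("top");cv2.imwrite("pics/t7.png",cv2.resize(a[120:320,230:480],None,fx=3,fy=3,interpolation=cv2.INTER_CUBIC))
o=cv2.imread("pics/top0.png");os_=cv2.imread("pics/scene0.png")
t=camera_info("top")
for nm,box,lo,hi in(("mug",(290,255,330,295),(95,80,50),(125,255,255)),("jar",(435,185,475,225),(8,120,60),(25,255,255)),("orange",(410,240,442,270),(5,150,100),(20,255,255)),("blue",(410,222,435,245),(100,150,80),(125,255,255))):
    for i in(o,a): b=blobs(i,box,lo,hi); print(nm,b[0][:2] if b else None)
d=cv2.absdiff(im,os_).max(2); print("cup diff",d[165:200,265:295].mean(),d[165:200,265:295].max())
```

```text
10.7 [ 0.4262 -0.4508  0.4335] [0.865  0.2166 0.2157] 0.006933225839901734
mug (640, array([309.0094, 275.6625]))
mug (639, array([309.0203, 275.6808]))
jar (110, array([450.0727, 210.2182]))
jar (113, array([450.2301, 210.2035]))
orange (135, array([426.9333, 252.2   ]))
orange (135, array([426.9259, 252.1481]))
blue (129, array([421.814 , 233.2016]))
blue (129, array([421.8527, 233.2868]))
cup diff 2.8 19
```

View pics/s7.png

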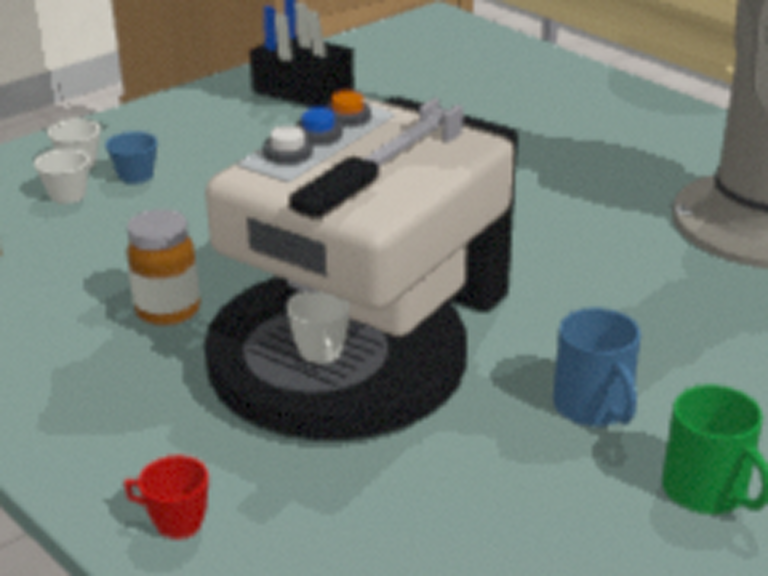

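View pics/t7.png

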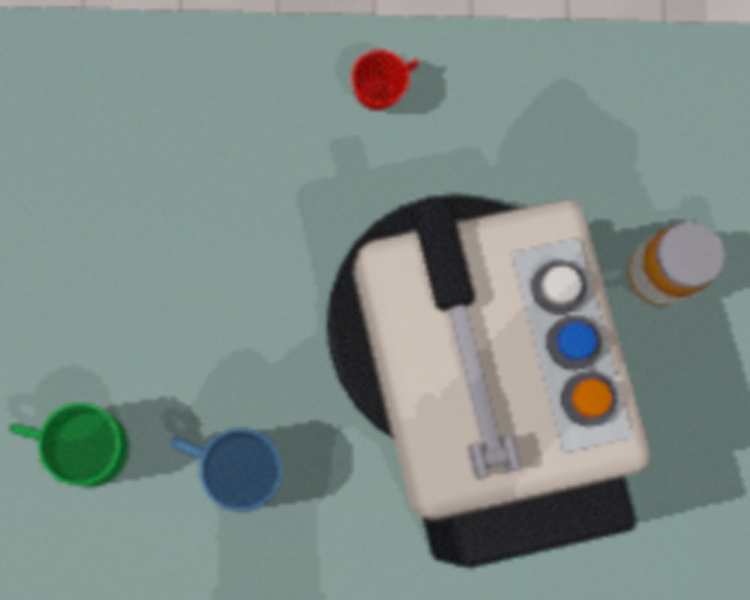

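The lever is flat, all three keys stand proud, and the cup, mug and jar haven't moved. The hand is clear, so I'm handing the job in.

```bash
python3 -c "
from rig import arm
print(arm.job_done())"
```

```text
the job is handed in; nothing more can be done
None
```

I pushed the lever down to its stop with the closed fingertips, then pressed the orange key. I let the key spring back, took the hand clear and handed the job in at about 10.8 s.

- **Lever:** at the stop the height held steady while the force rose to about 19 N. In the final pictures the lever lies flat.
- **Orange key:** I pressed it about 6.5 mm of its 8 mm travel, at roughly 4.2 N. In the last top view its cap is back within 0.1 px of where it started.
- **Other things:** the fingers never went near the blue and white keys. The mug, the jar and the blue key show shifts of 0.2 px or less in the top view. The cup area in the scene picture is unchanged apart from noise. I checked the white key only by eye.

One check disagreed along the way: an early wrist-camera fix was about 8 mm off, because the arm was still settling when I read its pose. A repeat matched the top view to about 2 mm across the table, though the triangulated key height came out about 4 mm low, so I used the given key height instead.

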